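Gather the grinding cylinders in the lip corner of the tub

TASK

Put the stray steel grinding cylinder from the bench into the white tub with the other four. Then pick the tub up by its handle and tilt it in the air, pouring-lip corner lowest, until all five cylinders have slid together into that corner; spill none and leave everything else where it stands. Finish still holding the tub steady like that, clearly tilted with a few centimetres of air under it: do not put it down or let go.

Things in the scene. Friction and masses are not known exactly. Their poses are not given: they have to be found in the camera images.
- tub: smooth white plastic tub, open-topped, outside 180 (own x) x 140 (own y) x 50 high mm, walls and floor 4 thick, about 0.2 to 0.3 kg; stands upright on the bench; origin at the centre of its underside, own z up. A bail handle spans it lengthwise, over the middle, and does not turn. A pouring lip sticks out some 25 mm at the rim of one corner, the one towards own -x and -y. The inside is slippery: the cylinders start to slide on the floor at about 10 to 16 degrees of slope
- tub_handle (a point): centre of the tub's handle bar: a straight bar along the tub's own x, 196 long, 12 thick (own y), 18 high, its centre 86 mm above the tub's underside (its top at 95, its underside at 77); it stands on two posts 20 wide at own x = +-94 mm, outside the end walls
- tub_corner (a point): the inside corner of the tub's floor under the pouring lip, at own (-86, -66, 4) mm
- slug0_center (a point): steel grinding cylinder 22 across and 22 high (mm), about 62 g; this point is its centre (half-way up); it stands on its flat end, at first somewhere on the tub's floor
- slug1_center (a point): steel grinding cylinder 22 across and 22 high (mm), about 62 g; this point is its centre (half-way up); it stands on its flat end, at first somewhere on the tub's floor
- slug2_center (a point): steel grinding cylinder 22 across and 22 high (mm), about 62 g; this point is its centre (half-way up); it stands on its flat end, at first somewhere on the tub's floor
- slug3_center (a point): steel grinding cylinder 22 across and 22 high (mm), about 62 g; this point is its centre (half-way up); it stands on its flat end, at first somewhere on the tub's floor
- stray_center (a point): steel grinding cylinder 22 across and 22 high (mm), about 62 g; this point is its centre (half-way up); it stands on its flat end, at first on the bench outside the tub; otherwise like the other four
- tip_box: bystander, loose: blue box of pipette tips, 122 x 84 x 62 mm; origin at the centre of its underside
- white_box: bystander, loose: open white box without a handle, 110 x 110 x 90 mm; origin at the centre of its underside
- tube_rack: bystander, loose: green block with small tubes in it, 125 x 85 x 61 mm; origin at the centre of its underside
- stopper: bystander, loose: brown rubber stopper, tapered, 34 across, 30 high mm; origin at the centre of its underside
- dish: bystander, loose: flat round dish, 92 across, 16 high mm; origin at the centre of its underside
- bottle: bystander, loose: amber bottle, 60 across, 120 high mm; origin at the centre of its underside
- pipette: bystander, loose: pipette lying down, 290 long, 26 wide, 24 high mm; origin at the centre of its underside

How it is judged:
On the way, in this order (a step that is already met when the one before it is completed fails the run):
1. the stray cylinder lies in the tub, let go, while the tub stands on the bench (x of stray_center in the frame of tub between -0.087 and 0.087 m and y of stray_center in the frame of tub between -0.067 and 0.067 m and z of stray_center in the frame of tub between 0 and 0.05 m and contact force between the fingers and stray below 0.1 N and height (world z) of tub below 0.01 m), for 0.2 s.
2. the tub is lifted off the bench with all five cylinders in it (height (world z) of tub above 0.03 m and x of slug0_center in the frame of tub between -0.087 and 0.087 m and y of slug0_center in the frame of tub between -0.067 and 0.067 m and z of slug0_center in the frame of tub between 0 and 0.05 m and x of slug1_center in the frame of tub between -0.087 and 0.087 m and y of slug1_center in the frame of tub between -0.067 and 0.067 m and z of slug1_center in the frame of tub between 0 and 0.05 m and x of slug2_center in the frame of tub between -0.087 and 0.087 m and y of slug2_center in the frame of tub between -0.067 and 0.067 m and z of slug2_center in the frame of tub between 0 and 0.05 m and x of slug3_center in the frame of tub between -0.087 and 0.087 m and y of slug3_center in the frame of tub between -0.067 and 0.067 m and z of slug3_center in the frame of tub between 0 and 0.05 m and x of stray_center in the frame of tub between -0.087 and 0.087 m and y of stray_center in the frame of tub between -0.067 and 0.067 m and z of stray_center in the frame of tub between 0 and 0.05 m), for 0.2 s.
At the end, for the whole second after the job is handed in: Gripper alone holds the tub still, tilted 14 to 63 degrees, own x and y axes both rising over 6 degrees (lip corner lowest), that floor corner over 30 mm and the origin over 50 mm up; all five cylinders inside, at rest, centres within 90 mm of the floor corner under the lip (distance between each of slug0_center, slug1_center, slug2_center, slug3_center, stray_center and tub_corner below 0.09 m and x of slug0_center in the frame of tub between -0.087 and 0.087 m and y of slug0_center in the frame of tub between -0.067 and 0.067 m and z of slug0_center in the frame of tub between 0 and 0.05 m and x of slug1_center in the frame of tub between -0.087 and 0.087 m and y of slug1_center in the frame of tub between -0.067 and 0.067 m and z of slug1_center in the frame of tub between 0 and 0.05 m and x of slug2_center in the frame of tub between -0.087 and 0.087 m and y of slug2_center in the frame of tub between -0.067 and 0.067 m and z of slug2_center in the frame of tub between 0 and 0.05 m and x of slug3_center in the frame of tub between -0.087 and 0.087 m and y of slug3_center in the frame of tub between -0.067 and 0.067 m and z of slug3_center in the frame of tub between 0 and 0.05 m and x of stray_center in the frame of tub between -0.087 and 0.087 m and y of stray_center in the frame of tub between -0.067 and 0.067 m and z of stray_center in the frame of tub between 0 and 0.05 m and linear speed of each of slug0, slug1, slug2, slug3, stray, tub below 0.03 m/s and angle between tub's own z axis and vertical between 0.25 and 1.1 rad and angle between tub's own x axis and vertical below 1.47 rad and angle between tub's own y axis and vertical below 1.47 rad and height (world z) of tub_corner above 0.03 m and height (world z) of tub above 0.05 m and angular speed of tub below 0.15 rad/s and contact force between tub and the fingers above 1 N and contact force between tub and tip_box below 0.3 N and contact force between tub and white_box below 0.3 N and contact force between tub and tube_rack below 0.3 N and contact force between tub and stopper below 0.3 N and contact force between tub and dish below 0.3 N and contact force between tub and bottle below 0.3 N and contact force between tub and pipette below 0.3 N); the arm keeps its last pose, push and grip.
It fails at once if a bystander is shoved or knocked 3 cm from its place (distance of any of tip_box, white_box, tube_rack, stopper, dish, bottle, pipette from where it was at the start of the episode above 0.03 m).
It also fails if it takes over 51 s, if anything falls off the work surface, if the arm or the gripper's body presses on something with over 40 N, if the wrist force passes 120 N, or if a joint passes its speed limit or range.

ROBOT

A 6-joint arm with a two-finger parallel gripper is mounted at the origin on the work surface. World frame = base frame: x ahead of the robot, y to its left, z up, the work surface at z = 0. Lengths are in m, angles in rad, forces in N, time in s.
With the tool pointing down it reaches from about 0.425 to 0.95 m from the base axis. Payload 3.5 kg.
Tool frame: the origin (TCP) lies at the very end of the fingers, on their centre line; the grasp point (between the pads) lies 19 mm behind it (robot.grip_depth is the distance from the TCP to the grasp point, in m); z points along the fingers, y is the line along which they close (so a half turn about z gives the same grasp; the last joint's range is limited). The gripper opens to 85 mm and grips with 20 to 120 N. Pads are 22 mm wide; open, the fingers measure 114 mm over their backs; the gripper's body (76 mm by 85 mm) begins 54 mm behind the grasp point. The pads swing forward as they close: fully open they stand 13 mm farther back than shut.
Start: joints at [1.099, 0.286, 1.577, -0, 1.279, -0.15], TCP at [0.213, 0.64, 0.231] pointing down, gripper open.
Joint ranges: [-2.77, 2.77], [-0.9, 2.22], [0.21, 2.48], [-1.53, 4.67], [0.24, 2.81], [-2.84, 2.84]. Speed limits (rad/s): [2.79, 2.79, 3.14, 3.14, 3.14, 3.14].

INTERFACE

Orientations are given as a rotation vector (axis times angle).
In Python, from rig import robot gives the robot as it stands.
- The arm moves only by the tool carry_out, never from a script. Its argument "steps" is a list of rows, each a list of 7 numbers: the shift along the tool's x, y, z in cm, then the turn, a rotation vector about the tool's x, y, z in degrees, then the opening, from 0 (shut) to 1 (fully open). In form: [[x, y, z, wx, wy, wz, jaw], ...]. A call has 1 to 12 rows; each row shifts and turns the commanded pose from where the row before left it, along the tool's axes as they then stand; what a row does not reach is not made up. A row lasts 1/10 s, in which the tool goes at most 50 mm and 8.59 degrees, less where a joint would pass 70% of its speed; a pose out of reach is approached as far as the arm can. A call is refused whole if a number of a shift passes 5 or a number of a turn 8.59, either way. A call with a gripper value outside its range is refused whole. The fingers move at their own pace and stop on an object; "force" is the grip in N (left out, the last holds). Time passes only in rows, so rows that do not move let the fingers close. It gives the time, the measured TCP pose, the force, the opening and the grip force at its end, in the units of the state.
- robot.get_state(): the state, without advancing time (a new reading comes with each control period).
- robot.capture(name): name is "side" or "top" or "wrist"; returns a dict with "frame" (400x640x3 uint8, blue, green, red), "K" (3x3 intrinsics, pixels), "k1" (the pictures are not rectified: a ray, as slopes to the right and down, at radius r is drawn at 1 + k1 r^2 times it, then the intrinsics apply), "eye" and "rotation" of the camera in the world. Camera axes: x right, y down, z forward; pixel columns grow to the right and rows downward; lengths in m; the calibration is good to about 2 mm. A picture is of the moment at which its call begins. There is no depth.
- robot.hand_in(): hands the job in; it is judged then, once.
Trained networks look in the newest picture that a camera, given by its name, has taken for a name from the list of things; names that differ only in an ending like _2 or _b are one class to them, and where a whole thing is asked for, a point or a joint stands for the part that bears it (a point fixed in the world has none). Each returns a list of dicts, best first, with "score" (0 to 1); they miss things now and then, are a little off and sometimes report something else, mostly with a low value. They report only what shows in the picture. A call takes as long as a camera call.
- robot.trace(camera, label): "pixels" (400x640 bool, what is visible of it) and "box" ([left, top, width, height] in pixels, round what is visible of it).
- robot.tip_of(camera, label): "centre" ([column, row] in pixels: a listed point, or the origin of a listed thing).
The state is a dict: "t": time; "qpos": joint angles; "qd": joint speeds; "effort": joint torques, N m; "eef_pos": TCP position; "tcp_rot": TCP orientation; "wrist_force": force on the tool from outside, world axes, zero at the start; "ft_torque": the same for the moment, N m; "finger_gap": finger opening in m; "finger_force": force on a finger pad.
Only numpy, scipy, OpenCV 4.12 (cv2) and the standard library are available. Lean on these libraries where they do the work, as an engineer would, in place of code of your own. Each camera call takes 0.05 s, during which the arm holds its last target. There are 200 camera calls.

## Working session

There is one attempt and no reset: what is moved stays moved. The work goes in short steps, Python scripts to look and compute and a tool call to move; the robot and the scene stay as the last step left them, time stands still between calls to the robot, and variables do not carry over. Pictures are saved under pics/ and viewed, at most 13 in all, crops included, and the job is handed in when it is done.

Besides the shell and the picture viewer there is one more tool, called as a command line: name --pt "numbers of a row" for each row, then --argument value for the rest. carry_out: Moves the arm, as the interface text tells. Its arguments: {"type":"object","properties":{"steps":{"type":"array"},"force":{"type":"number"}},"required":["steps"]}

```bash
ls; mkdir -p pics; cat > h.py <<'E'
import numpy as np, cv2
from scipy.spatial.transform import Rotation as R
from rig import robot
def ray(c,px):
    K=c["K"];u=np.array([(px[0]-K[0][2])/K[0][0],(px[1]-K[1][2])/K[1][1]])
    d=u.copy()
    for _ in range(20): d=u/(1+c["k1"]*(d@d))
    v=np.array(c["rotation"])@np.r_[d,1]
    return np.array(c["eye"]),v/np.linalg.norm(v)
def atz(c,px,z):
    e,v=ray(c,px); return e+v*(z-e[2])/v[2]
def proj(c,p):
    q=np.array(c["rotation"]).T@(np.array(p)-c["eye"]); d=q[:2]/q[2]; d=d*(1+c["k1"]*(d@d))
    return np.array([c["K"][0][0]*d[0]+c["K"][0][2],c["K"][1][1]*d[1]+c["K"][1][2]])
E
python3 - <<'E'
from h import *
cs={}
for n in ["top","side"]:
    c=robot.capture(n);cs[n]=c;cv2.imwrite(f"pics/{n}0.png",c["frame"])
    print(n,np.round(c["eye"],3),np.round(c["rotation"],2).tolist())
Z=dict(tub=0,tub_handle=.086,tub_corner=.004,slug0_center=.015,stray_center=.011,tip_box=0,white_box=0,tube_rack=0,stopper=0,dish=0,bottle=0,pipette=0)
for l,z in Z.items():
    for n in cs:
        for d in robot.tip_of(n,l)[:6]:
            print(l,n,round(d["score"],2),np.round(d["centre"]),np.round(atz(cs[n],d["centre"],z),3))
print(robot.get_state())
E
```

```text
pics
top [ 0.348 -0.023  1.137] [-2.1, 2.13, -0.21]
side [ 0.413 -0.791  0.941] [-2.4, 0.23, -0.11]Traceback (most recent call last):
  File "<stdin>", line 10, in <module>
  File "h.py", line 11, in atz
    e,v=ray(c,px); return e+v*(z-e[2])/v[2]
                                       ~^^^
IndexError: invalid index to scalar variable.
```

Camera rotation is a rotation vector.

```bash
sed -i 's/np.array(c\["rotation"\])/R.from_rotvec(c["rotation"]).as_matrix()/' h.py
python3 - <<'E'
from h import *
cs={}
for n in ["top","side"]:
    c=robot.capture(n);cs[n]=c;cv2.imwrite(f"pics/{n}0.png",c["frame"])
Z=dict(tub=0,tub_handle=.086,tub_corner=.004,slug0_center=.015,stray_center=.011,tip_box=0,white_box=0,tube_rack=0,stopper=0,dish=0,bottle=0,pipette=0)
for l,z in Z.items():
    for n in cs:
        for d in robot.tip_of(n,l)[:6]:
            print(l,n,round(d["score"],2),np.round(d["centre"]),np.round(atz(cs[n],d["centre"],z),3))
print(robot.get_state())
E
```

```text
tub top 0.78 [267. 208.] [0.562 0.099 0.   ]
tub side 0.6 [312. 188.] [0.574 0.09  0.   ]
tub_handle top 0.58 [267. 201.] [0.567 0.088 0.086]
tub_handle side 0.9 [310. 170.] [0.566 0.084 0.086]
tub_corner top 0.97 [290. 241.] [0.463 0.029 0.004]
tub_corner top 0.53 [460. 216.] [ 0.53  -0.478  0.004]
tub_corner top 0.49 [370. 262.] [ 0.397 -0.203  0.004]
slug0_center top 0.48 [257. 187.] [0.626 0.127 0.015]
slug0_center side 0.61 [325. 174.] [0.623 0.13  0.015]
stray_center top 0.43 [257. 211.] [0.554 0.127 0.011]
stray_center top 0.38 [388. 193.] [ 0.602 -0.266  0.011]
stray_center side 0.56 [350. 279.] [ 0.612 -0.261  0.011]
tip_box top 0.91 [278. 128.] [0.818 0.063 0.   ]
tip_box side 0.58 [389. 182.] [0.825 0.074 0.   ]
tip_box side 0.54 [342. 367.] [ 0.54  -0.472  0.   ]
white_box top 0.8 [154. 186.] [0.637 0.444 0.   ]
white_box side 0.92 [315. 118.] [0.649 0.447 0.   ]
tube_rack top 0.72 [170. 274.] [0.372 0.38  0.   ]
tube_rack top 0.48 [284. 241.] [0.463 0.049 0.   ]
tube_rack side 0.84 [241. 136.] [0.369 0.389 0.   ]
tube_rack side 0.68 [386. 234.] [ 0.752 -0.128  0.   ]
sto
[... 503 characters left out ...]
0.   ]
{'t': 1.45, 'qpos': array([ 1.09901777e+00,  2.86304604e-01,  1.57669256e+00, -4.99433236e-05,
        1.27858807e+00, -1.50008137e-01]), 'qd': array([ 7.67914691e-04,  8.32094339e-04,  4.85442767e-04,  1.87425006e-06,
        1.47865605e-04, -8.66129510e-04]), 'effort': array([ 1.61678126e-04, -4.05950654e+01, -2.92930609e+01, -1.27309268e-04,
        5.59401615e-04, -8.22737292e-06]), 'eef_pos': array([0.21345059, 0.64035208, 0.23132583]), 'tcp_rot': array([ 5.03228193e-01,  3.10097814e+00, -1.18804949e-05]), 'wrist_force': array([-0.66164265, -0.1124562 , -0.44200087]), 'ft_torque': array([0.0236285 , 0.04033781, 0.01239452]), 'finger_force': 0.0, 'finger_gap': 0.08534156537137226}
```

View pics/top0.png

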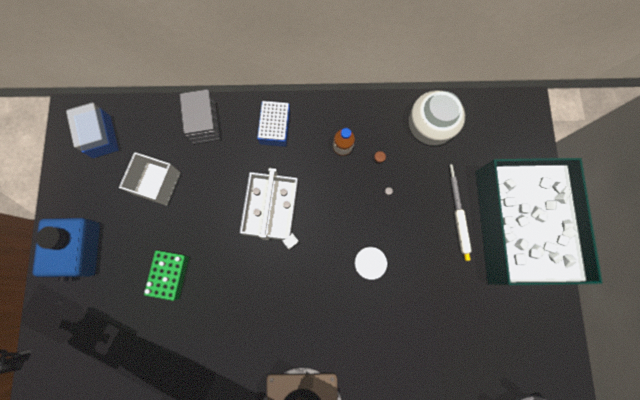

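View pics/side0.png

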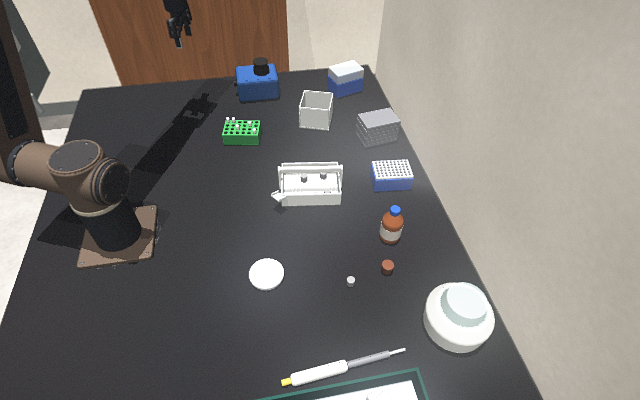

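Both views agree. The tub is near (0.566, 0.086) with own x roughly along world x and the lip corner at top pixel (290,241). The stray is at top pixel (388,191), about (0.607, -0.263), with the stopper 10 cm beyond it. Next I plan the approach over the stray.

```bash
cat >> h.py <<'E'
def plan(p,yawy=None,rot=None):
    """shift in cm in tool axes to world p; turn about tool z (deg) to put tool y at world heading yawy (mod 180)"""
    s=robot.get_state(); T=R.from_rotvec(s["tcp_rot"]); M=T.as_matrix()
    h=np.degrees(np.arctan2(M[1,1],M[0,1]))
    print("t",round(s["t"],2),"pos",np.round(s["eef_pos"],4),"y heading",round(h,1),"z",np.round(M[:,2],3),"q",np.round(s["qpos"],2),"gap",round(s["finger_gap"],4),"F",round(s["finger_force"],1),np.round(s["wrist_force"],1))
    if p is not None: print("shift cm",np.round(M.T@(np.array(p)-s["eef_pos"])*100,2))
    if yawy is not None:
        print("wz",round((-(yawy-h)+90)%180-90,1))
E
python3 -c "
from h import *
plan([.607,-.263,.231],0)
c=cv2.imread('pics/top0.png')[155:255,225:310];cv2.imwrite('pics/tubcrop.png',cv2.resize(c,None,fx=6,fy=6,interpolation=cv2.INTER_CUBIC))"
```

```text
t 1.45 pos [0.2135 0.6404 0.2313] y heading 71.6 z [ 0. -0. -1.] q [ 1.1   0.29  1.58 -0.    1.28 -0.15] gap 0.0853 F 0.0 [-0.7 -0.1 -0.4]
shift cm [-6.590e+01 -7.325e+01  4.000e-02]
wz 71.6
```

View pics/tubcrop.png

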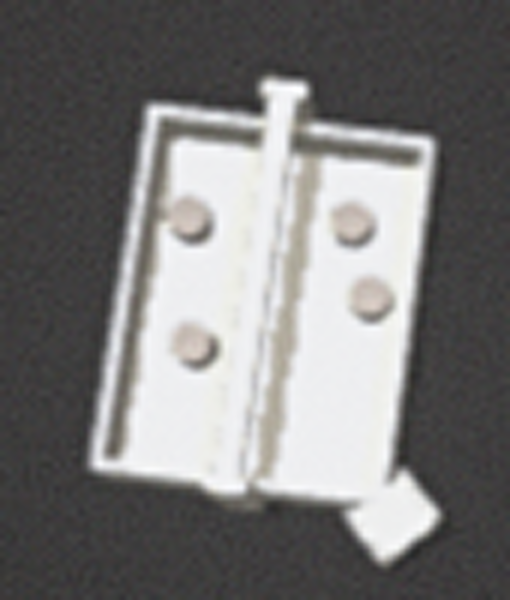

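The crop shows the tub with its four slugs, at crop pixels (190,220), (195,345), (352,222) and (372,298). The -x/-y quarter next to the lip, around (325,420), is free, so I will drop the stray there.

carry_out --pt "-3.3 -3.66 0 0 0 0 1" --pt "-3.3 -3.66 0 0 0 0 1" --pt "-3.3 -3.66 0 0 0 0 1" --pt "-3.3 -3.66 0 0 0 0 1" --pt "-3.3 -3.66 0 0 0 0 1" --pt "-3.3 -3.66 0 0 0 0 1" --pt "-3.3 -3.66 0 0 0 0 1" --pt "-3.3 -3.66 0 0 0 0 1" --pt "-3.3 -3.66 0 0 0 0 1" --pt "-3.3 -3.66 0 0 0 0 1" --pt "-3.3 -3.66 0 0 0 0 1" --pt "-3.3 -3.66 0 0 0 0 1"

```text
t: 2.65
eef_pos: [0.4507, 0.0965, 0.2319]
tcp_rot: [0.503, 3.1, 0.001]
wrist_force: [0.5, 0.8, 0.0]
finger_gap: 0.0855
finger_force: 0.0
```

carry_out --pt "-3.3 -3.66 0 0 0 0 1" --pt "-3.3 -3.66 0 0 0 0 1" --pt "-3.3 -3.66 0 0 0 0 1" --pt "-3.3 -3.66 0 0 0 0 1" --pt "-3.3 -3.66 0 0 0 0 1" --pt "-3.3 -3.66 0 0 0 0 1" --pt "-3.3 -3.66 0 0 0 0 1" --pt "-3.3 -3.66 0 0 0 0 1"

```text
t: 3.45
eef_pos: [0.6086, -0.2649, 0.2314]
tcp_rot: [0.504, 3.101, 0.0]
wrist_force: [0.1, 0.9, 0.2]
finger_gap: 0.0852
finger_force: 0.0
```

carry_out --pt "0 0 0 0 0 8 1" --pt "0 0 0 0 0 8 1" --pt "0 0 0 0 0 8 1" --pt "0 0 0 0 0 8 1" --pt "0 0 0 0 0 8 1" --pt "0 0 0 0 0 8 1" --pt "0 0 0 0 0 8 1" --pt "0 0 0 0 0 8 1" --pt "0 0 0 0 0 7.6 0.6" --pt "0 0 0 0 0 0 0.6"

```text
t: 4.45
eef_pos: [0.6081, -0.2628, 0.2314]
tcp_rot: [2.222, 2.221, 0.0]
wrist_force: [0.9, 1.1, -0.2]
finger_gap: 0.059
finger_force: 0.0
```

```bash
python3 - <<'E'
from h import *
c=robot.capture("wrist");cv2.imwrite("pics/w1.png",c["frame"])
for d in robot.tip_of("wrist","stray_center")[:3]: print(d["score"],d["centre"],atz(c,d["centre"],.011))
for d in robot.trace("wrist","stray_center")[:2]: print(d["score"],d["box"],d["pixels"].sum())
plan([.607,-.263,.231],0)
# tub rim corners
t=robot.capture("top")
P=[atz(t,(225+a/6,155+b/6),.05)[:2] for a,b in [(150,105),(435,137),(392,492),(92,467)]]
P=np.array(P);print(P.round(3),P.mean(0))
for a,b in [(0,3),(1,2)]: v=P[a]-P[b];print(np.linalg.norm(v),np.degrees(np.arctan2(v[1],v[0])))
for a,b in [(0,1),(3,2)]: v=P[a]-P[b];print(np.linalg.norm(v),np.degrees(np.arctan2(v[1],v[0])))
E
```

```text
0.57 [321.7, 172.5] [ 0.6072325  -0.26707176  0.011     ]
0.87 [312.1, 163.6, 20.6, 20.6] 357
t 4.6 pos [ 0.6081 -0.2628  0.2313] y heading 0.1 z [ 0. -0. -1.] q [-0.56  0.26  1.61 -0.    1.27 -0.56] gap 0.0511 F 0.0 [-0.8 -0.1  0.9]
shift cm [-0.02 -0.11  0.03]
wz 0.1
[[0.661 0.144]
 [0.642 0.004]
 [0.469 0.026]
 [0.483 0.169]] [0.56360672 0.08549757]
0.17977687858456207 -8.02442982090178
0.17507654391754454 -7.3176896856415805
0.14095387185080963 82.41460040219997
0.14322646777720324 84.29389485054176
```

View pics/w1.png

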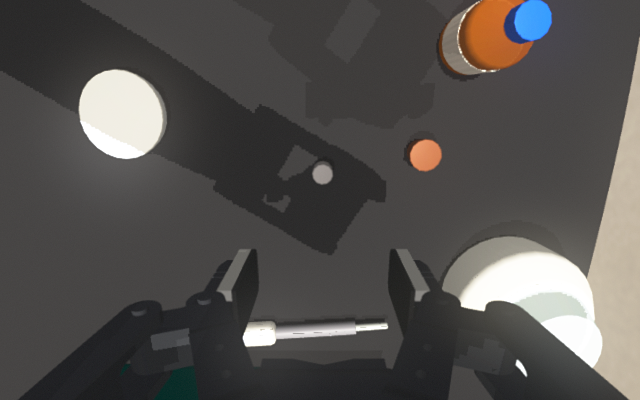

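The wrist picture shows the stray alone at pixel (322,174), with the stopper at (425,155) well clear. I'll descend part way and check again.

carry_out --pt "-0.4 -0.1 3 0 0 0 0.6" --pt "0 0 3 0 0 0 0.6" --pt "0 0 3 0 0 0 0.6" --pt "0 0 3 0 0 0 0.6" --pt "0 0 2 0 0 0 0.6" --pt "0 0 0 0 0 0 0.6"

```text
t: 5.25
eef_pos: [0.6046, -0.2653, 0.087]
tcp_rot: [-2.215, -2.216, 0.003]
wrist_force: [-0.6, 0.2, -0.7]
finger_gap: 0.0513
finger_force: 0.0
```

```bash
python3 - <<'E'
from h import *
c=robot.capture("wrist")
for d in robot.tip_of("wrist","stray_center")[:2]: print(d["score"],d["centre"],atz(c,d["centre"],.011))
for d in robot.trace("wrist","stray_center")[:1]:
    b=d["box"]; print(d["score"],b,atz(c,(b[0]+b[2]/2,b[1]+b[3]/2),.013))
plan([.607,-.267,.011])
E
```

```text
0.9 [328.5, 214.9] [ 0.60845645 -0.26794175  0.011     ]
0.96 [310.8, 192.8, 33.7, 41.3] [ 0.60785569 -0.26622797  0.013     ]
t 5.4 pos [ 0.6079 -0.2674  0.0928] y heading -0.0 z [ 0.002 -0.001 -1.   ] q [-0.57  0.4   1.7  -0.    1.04 -0.57] gap 0.0511 F 0.0 [0.3 0.2 0.8]
shift cm [ 0.05 -0.11  8.18]
```

carry_out --pt "0.05 0 3 0 0 0 0.6" --pt "0 0 3 0 0 0 0.6" --pt "0 0 2 0 0 0 0.6" --pt "0 0 0.8 0 0 0 0.6" --pt "0 0 0 0 0 0 0.6" --pt "0 0 0 0 0 0 0" --pt "0 0 0 0 0 0 0" --pt "0 0 0 0 0 0 0" --pt "0 0 0 0 0 0 0" --pt "0 0 0 0 0 0 0" --pt "0 0 0 0 0 0 0" --force 40

```text
t: 6.5
eef_pos: [0.6086, -0.2673, 0.0058]
tcp_rot: [2.219, 2.218, 0.001]
wrist_force: [-0.6, -0.7, 5.8]
finger_gap: 0.0202
finger_force: 39.4
```

carry_out --pt "0 0 -2 0 0 0 0" --pt "0 0 -4 0 0 0 0" --pt "0 0 -4 0 0 0 0" --pt "0 0 -4 0 0 0 0" --pt "0 0 -2 0 0 0 0" --pt "0 0 0 0 0 0 0"

```text
t: 7.1
eef_pos: [0.6092, -0.2676, 0.1684]
tcp_rot: [2.216, 2.215, 0.003]
wrist_force: [-0.9, -0.5, -0.0]
finger_gap: 0.0203
finger_force: 39.2
```

```bash
python3 - <<'E'
from h import *
c=robot.capture("wrist");cv2.imwrite("pics/w2.png",c["frame"])
a=np.radians(-7.8);u=np.array([np.cos(a),np.sin(a)]);v=np.array([-u[1],u[0]])
p=np.array([.565,.086])+u*-.042+v*-.037; print(p)
plan([*p,.17],-7.8)
E
```

```text
[0.51836711 0.05504238]
t 7.15 pos [ 0.6078 -0.2667  0.1652] y heading -0.0 z [ 0.003 -0.002 -1.   ] q [-0.57  0.32  1.66  0.    1.16 -0.57] gap 0.02 F 39.2 [-0.6 -0.3 -0.2]
shift cm [32.17 -8.96 -0.58]
wz 7.8
```

View pics/w2.png

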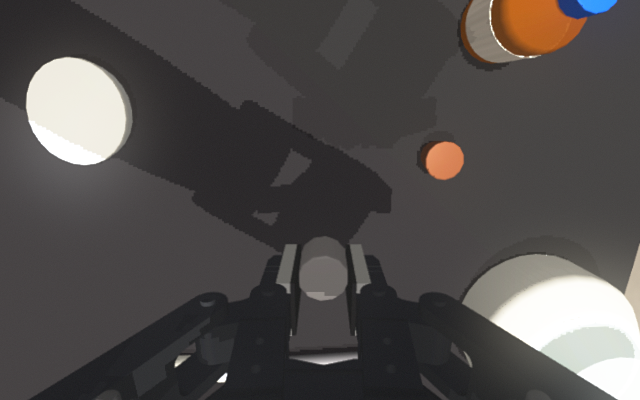

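The stray is held upright between the pads at about pixel (323,268). Next I carry it to the tub.

carry_out --pt "4.02 -1.12 -0.1 0 0 0 0" --pt "4.02 -1.12 0 0 0 0 0" --pt "4.02 -1.12 0 0 0 0 0" --pt "4.02 -1.12 0 0 0 0 0" --pt "4.02 -1.12 0 0 0 0 0" --pt "4.02 -1.12 0 0 0 0 0" --pt "4.02 -1.12 0 0 0 0 0" --pt "4.02 -1.12 0 0 0 0 0" --pt "0 0 0 0 0 7.8 0" --pt "0 0 0 0 0 0 0" --pt "0 0 0 0 0 0 0"

```text
t: 8.25
eef_pos: [0.5167, 0.0553, 0.1625]
tcp_rot: [-2.364, -2.066, 0.004]
wrist_force: [-0.1, -0.7, -0.7]
finger_gap: 0.0204
finger_force: 39.2
```

```bash
python3 - <<'E'
from h import *
c=robot.capture("wrist");cv2.imwrite("pics/w3.png",c["frame"])
for l,z in [("tub_handle",.086),("tub_corner",.004),("tub",0)]:
    for d in robot.tip_of("wrist",l)[:1]: print(l,d["score"],d["centre"],atz(c,d["centre"],z))
plan([.5184,.055,.17],-7.8)
E
```

```text
tub_handle 0.82 [388.9, 152.0] [0.56463491 0.08920516 0.086     ]
tub_corner 0.71 [275.8, 205.1] [0.47029846 0.03922918 0.004     ]
tub 0.97 [369.5, 136.7] [0.56316238 0.09004095 0.        ]
t 8.45 pos [0.5177 0.0546 0.1638] y heading -7.9 z [-0.001  0.    -1.   ] q [-0.09  0.01  2.01 -0.    1.12  0.05] gap 0.0201 F 39.2 [-0.  -0.7 -1.1]
shift cm [ 0.05  0.06 -0.62]
wz -0.1
```

View pics/w3.png

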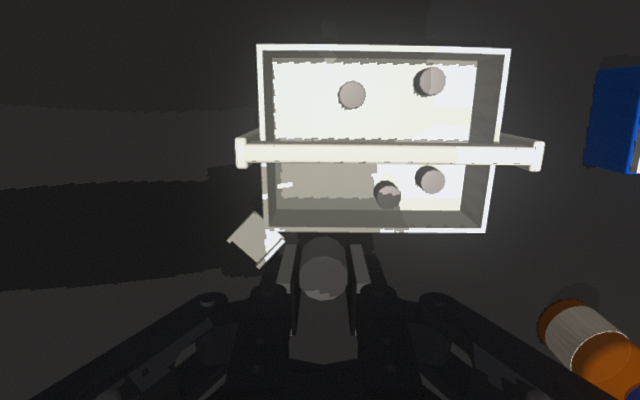

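The wrist picture shows the tub square to the tool, with the handle from (240,152) to (540,154). The drop quarter at (320,190) is empty, and the nearest slug is at (388,195). I'll measure the clearances.

```bash
python3 - <<'E'
from h import *
c=robot.capture("wrist")
a=np.radians(-7.8);u=np.array([np.cos(a),np.sin(a)]);v=np.array([-u[1],u[0]])
g=lambda px,z:atz(c,px,z)[:2]
e=[g((240,152),.09),g((540,154),.09)];d=e[1]-e[0];print("handle",e,np.linalg.norm(d),np.degrees(np.arctan2(d[1],d[0])),sum(e)/2)
k=np.array([g(p,.05) for p in [(260,46),(265,232),(508,49),(487,231)]]);print(k.round(3),k.mean(0))
ctr=k.mean(0)
for p in [(388,190),(431,178),(352,94),(431,80)]: w=g(p,.024)-ctr;print("slug own",w@u,w@v)
w=robot.get_state()["eef_pos"][:2]-ctr;print("tcp own",w@u,w@v)
E
```

```text
handle [array([0.4709268 , 0.10175504]), array([0.66447564, 0.07469706])] 0.19543102995439993 -7.958326834308331 [0.56770122 0.08822605]
[[0.489 0.169]
 [0.467 0.03 ]
 [0.664 0.145]
 [0.648 0.006]] [0.56696101 0.08753703]
slug own 0.012143084438686459 -0.04173762728645132
slug own 0.0485900833473405 -0.031047979418626605
slug own -0.02076668950643039 0.03756959078590801
slug own 0.04188297368836799 0.048793282705085546
tcp own -0.044263040380172904 -0.039325528029064416
```

carry_out --pt "-0.1 0 3 0 0 0 0" --pt "0 0 3 0 0 0 0" --pt "0 0 3 0 0 0 0" --pt "0 0 2 0 0 0 0" --pt "0 0 1.3 0 0 0 0" --pt "0 0 1 0 0 0 0" --pt "0 0 0 0 0 0 0" --pt "0 0 0 0 0 0 0.45" --pt "0 0 0 0 0 0 0.45" --pt "0 0 0 0 0 0 0.45" --pt "0 0 0 0 0 0 0.45" --pt "0 0 0 0 0 0 0.45"

```text
t: 9.7
eef_pos: [0.5178, 0.0544, 0.0318]
tcp_rot: [2.367, 2.064, 0.001]
wrist_force: [0.3, 0.0, 0.1]
finger_gap: 0.0384
finger_force: 0.0
```

carry_out --pt "0 0 -2 0 0 0 0.45" --pt "0 0 -3 0 0 0 0.45" --pt "0 0 -4 0 0 0 0.45" --pt "0 0 -4 0 0 0 0.45" --pt "0 0 -2 0 0 0 0.45" --pt "0 0 0 0 0 0 0.45"

```text
t: 10.3
eef_pos: [0.52, 0.0542, 0.1858]
tcp_rot: [2.363, 2.06, 0.009]
wrist_force: [1.5, -0.7, 0.5]
finger_gap: 0.0385
finger_force: 0.0
```

```bash
python3 - <<'E'
from h import *
c=robot.capture("wrist");cv2.imwrite("pics/w4.png",c["frame"])
plan([.555,.089,.17],82)
E
```

```text
t 10.35 pos [0.5185 0.0543 0.183 ] y heading -7.8 z [ 0.004 -0.    -1.   ] q [-0.09 -0.01  2.    0.    1.15  0.05] gap 0.0383 F 0.0 [ 0.7 -0.5 -0.7]
shift cm [3.93 3.14 1.32]
wz -89.8
```

View pics/w4.png

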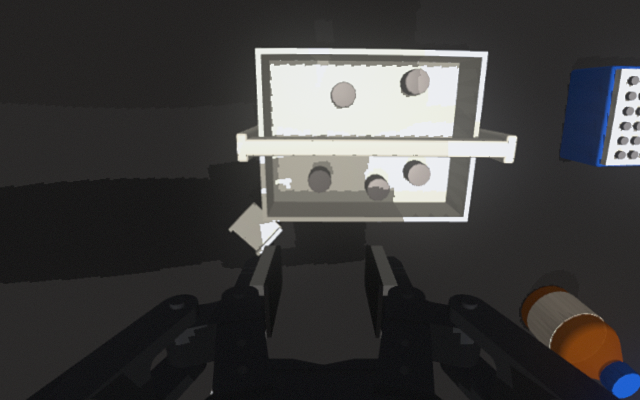

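The stray stands in the tub at (320,180), apart from the other four. Next I move over the handle and turn 90°.

carry_out --pt "1.97 1.57 0 0 0 -7.5 0.6" --pt "0 0 0 0 0 -7.5 0.6" --pt "0 0 0 0 0 -7.5 0.6" --pt "0 0 0 0 0 -7.5 0.6" --pt "0 0 0 0 0 -7.5 0.6" --pt "0 0 0 0 0 -7.5 0.6" --pt "0 0 0 0 0 -7.5 0.6" --pt "0 0 0 0 0 -7.5 0.6" --pt "0 0 0 0 0 -7.5 0.6" --pt "0 0 0 0 0 -7.5 0.6" --pt "0 0 0 0 0 -7.5 0.6" --pt "0 0 0 0 0 -7.5 0.6"

```text
t: 11.55
eef_pos: [0.5342, 0.0718, 0.1784]
tcp_rot: [-0.206, -3.13, 0.0]
wrist_force: [-0.3, 1.2, -0.4]
finger_gap: 0.0515
finger_force: 0.0
```

carry_out --pt "0 0 0 0 0 0 0.6"

```text
t: 11.65
eef_pos: [0.5344, 0.0718, 0.1786]
tcp_rot: [-0.215, -3.13, 0.0]
wrist_force: [0.6, -0.6, 0.8]
finger_gap: 0.0512
finger_force: 0.0
```

```bash
python3 - <<'E'
from h import *
c=robot.capture("wrist");cv2.imwrite("pics/w5.png",c["frame"])
for l,z in [("tub_handle",.086),("tub",0)]:
    for d in robot.tip_of("wrist",l)[:1]: print(l,d["score"],d["centre"],atz(c,d["centre"],z))
plan([.555,.0897,.067],82)
E
```

```text
tub_handle 0.93 [347.9, 238.1] [0.5639505  0.08694161 0.086     ]
tub 0.9 [345.6, 205.2] [0.56533562 0.09052305 0.        ]
t 11.8 pos [0.535  0.0718 0.1799] y heading 82.0 z [-0.002  0.    -1.   ] q [-0.05  0.04  1.95  0.    1.15 -1.49] gap 0.0512 F 0.0 [ 0.7  0.  -0.5]
shift cm [-1.76  2.05 11.28]
wz 0.0
```

View pics/w5.png

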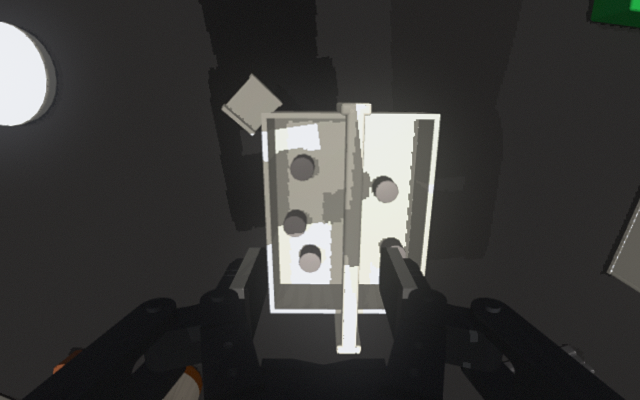

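The handle is parallel to the fingers' gap at column about 352, and the stray is at (302,167). I'll shift onto the handle, descend and grip.

carry_out --pt "-1.76 2.05 0 0 0 0 0.6" --pt "0 0 3 0 0 0 0.6" --pt "0 0 3 0 0 0 0.6" --pt "0 0 3 0 0 0 0.6" --pt "0 0 1.5 0 0 0 0.6" --pt "0 0 0.8 0 0 0 0.6" --pt "0 0 0 0 0 0 0.6" --pt "0 0 0 0 0 0 0.6"

```text
t: 12.6
eef_pos: [0.5571, 0.0896, 0.0696]
tcp_rot: [0.215, 3.132, 0.0]
wrist_force: [0.2, -0.1, -0.3]
finger_gap: 0.0511
finger_force: 0.0
```

carry_out --pt "0 0 0 0 0 0 0.1" --pt "0 0 0 0 0 0 0.1" --pt "0 0 0 0 0 0 0.0" --pt "0 0 0 0 0 0 0.0" --pt "0 0 0 0 0 0 0.0" --pt "0 0 0 0 0 0 0.0" --pt "0 0 0 0 0 0 0.0" --pt "0 0 0 0 0 0 0.0" --force 110

```text
t: 13.4
eef_pos: [0.5568, 0.0897, 0.0697]
tcp_rot: [0.215, 3.133, 0.0]
wrist_force: [-1.1, 0.2, 6.1]
finger_gap: 0.0098
finger_force: 107.9
```

carry_out --pt "0 0 -0.5 0 0 0 0" --pt "0 0 -1 0 0 0 0" --pt "0 0 -1.5 0 0 0 0" --pt "0 0 -1.5 0 0 0 0" --pt "0 0 -1.5 0 0 0 0" --pt "0 0 -1.5 0 0 0 0" --pt "0 0 -1.5 0 0 0 0" --pt "0 0 -1.5 0 0 0 0" --pt "0 0 -1.5 0 0 0 0" --pt "0 0 -1 0 0 0 0" --pt "0 0 -0.5 0 0 0 0" --pt "0 0 0 0 0 0 0"

```text
t: 14.6
eef_pos: [0.5564, 0.0896, 0.2042]
tcp_rot: [0.215, 3.133, 0.0]
wrist_force: [0.3, -0.1, -5.4]
finger_gap: 0.0101
finger_force: 107.4
```

carry_out --pt "0 0 0 0 0 0 0" --pt "0 0 0 0 0 0 0" --pt "0 0 0 0 0 0 0"

```text
t: 14.9
eef_pos: [0.5555, 0.0896, 0.2023]
tcp_rot: [-0.215, -3.132, 0.0]
wrist_force: [0.3, 0.8, -5.2]
finger_gap: 0.0101
finger_force: 107.4
```

```bash
python3 - <<'E'
from h import *
plan(None)
M=R.from_rotvec(robot.get_state()["tcp_rot"]).as_matrix()
print("tool x,y world",M[:,0].round(2),M[:,1].round(2))
# tub axes: own x = -tool x?, own y = tool y, own z=-tool z ; try tilt axes
for ax in [(1,1,0),(1,-1,0),(-1,1,0),(-1,-1,0)]:
    N=M@R.from_rotvec(np.radians(25)*np.array(ax,float)).as_matrix()
    print(ax,"own x rise",-N[2,0].round(2),"own y rise",N[2,1].round(2))
c=robot.capture("side");cv2.imwrite("pics/s6.png",c["frame"])
E
```

```text
t 14.9 pos [0.5555 0.0896 0.2023] y heading 82.2 z [-0.002  0.    -1.   ] q [-0.02  0.07  1.88  0.    1.19 -1.45] gap 0.0101 F 107.4 [ 0.3  0.8 -5.2]
tool x,y world [-0.99  0.14  0.  ] [ 0.14  0.99 -0.  ]
(1, 1, 0) own x rise -0.41 own y rise -0.41
(1, -1, 0) own x rise 0.41 own y rise -0.41
(-1, 1, 0) own x rise -0.41 own y rise 0.41
(-1, -1, 0) own x rise 0.41 own y rise 0.41
```

View pics/s6.png

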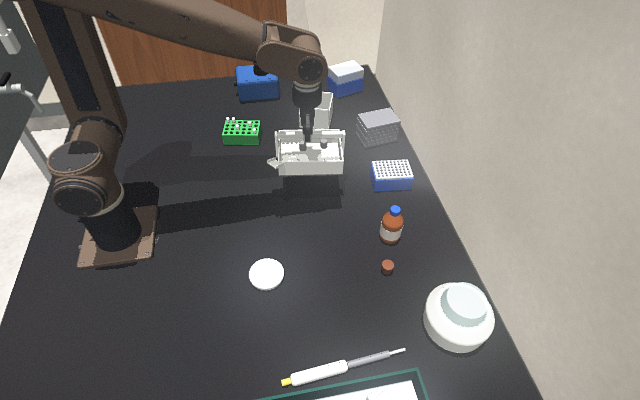

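The tub hangs level, about 13 cm up, with everything else in place. I'll now tilt it slowly with the lip corner down.

carry_out --pt "0 0 0 -0.7 -0.7 0 0" --pt "0 0 0 -1.4 -1.4 0 0" --pt "0 0 0 -1.4 -1.4 0 0" --pt "0 0 0 -1.4 -1.4 0 0" --pt "0 0 0 -1.4 -1.4 0 0" --pt "0 0 0 -1.4 -1.4 0 0" --pt "0 0 0 -1.4 -1.4 0 0" --pt "0 0 0 -1.4 -1.4 0 0" --pt "0 0 0 -1.4 -1.4 0 0" --pt "0 0 0 -1.4 -1.4 0 0" --pt "0 0 0 -1.4 -1.4 0 0" --pt "0 0 0 -1.4 -1.4 0 0"

```text
t: 16.15
eef_pos: [0.5556, 0.0894, 0.2032]
tcp_rot: [0.192, 2.81, 0.374]
wrist_force: [-0.9, 0.3, -4.8]
finger_gap: 0.0101
finger_force: 107.5
```

carry_out --pt "0 0 0 -1.4 -1.4 0 0" --pt "0 0 0 -1.4 -1.4 0 0" --pt "0 0 0 -1.4 -1.4 0 0" --pt "0 0 0 -1.4 -1.4 0 0" --pt "0 0 0 -1.4 -1.4 0 0" --pt "0 0 0 -1.4 -1.4 0 0" --pt "0 0 0 -0.7 -0.7 0 0" --pt "0 0 0 0 0 0 0" --pt "0 0 0 0 0 0 0" --pt "0 0 0 0 0 0 0" --pt "0 0 0 0 0 0 0" --pt "0 0 0 0 0 0 0"

```text
t: 17.35
eef_pos: [0.5562, 0.0897, 0.2035]
tcp_rot: [0.178, 2.612, 0.553]
wrist_force: [0.2, 0.3, -5.0]
finger_gap: 0.0098
finger_force: 108.3
```

```bash
python3 - <<'E'
from h import *
plan(None)
M=R.from_rotvec(robot.get_state()["tcp_rot"]).as_matrix();print(np.degrees(np.arcsin([-M[2,0],M[2,1]])),np.degrees(np.arccos(-M[2,2])))
c=robot.capture("wrist");w=c["frame"]
s=robot.capture("side");f=s["frame"][90:215,230:390]
cv2.imwrite("pics/f7.png",np.vstack([w,cv2.resize(f,(256,200))[:, :] if 0 else cv2.copyMakeBorder(cv2.resize(f,(256,200),interpolation=cv2.INTER_CUBIC),0,0,0,384,cv2.BORDER_CONSTANT)]))
E
```

```text
t 17.35 pos [0.5562 0.0897 0.2035] y heading 88.1 z [ 0.464  0.352 -0.813] q [-0.23 -0.17  2.2   0.67  0.8  -2.06] gap 0.0098 F 108.3 [ 0.2  0.3 -5. ]
[24.34413044 24.31979583] 35.63983831467119
```

View pics/f7.png

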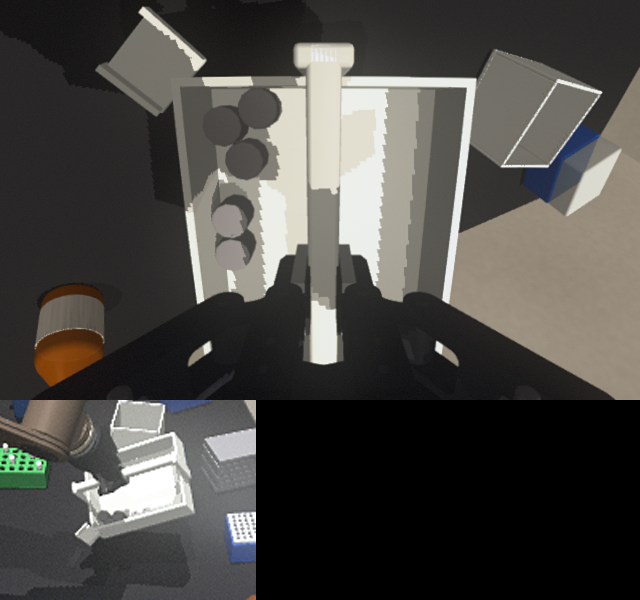

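All five are in the tub, with three packed in the corner near (245,130). Two lag along the lower wall at (231,218) and (232,252), probably held by wall friction. I'll raise own x more and ease own y a little.

carry_out --pt "0 0 0 0.6 -1.2 0 0" --pt "0 0 0 0.6 -1.2 0 0" --pt "0 0 0 0.6 -1.2 0 0" --pt "0 0 0 0.6 -1.2 0 0" --pt "0 0 0 0.6 -1.2 0 0" --pt "0 0 0 0.6 -1.2 0 0" --pt "0 0 0 0.6 -1.2 0 0" --pt "0 0 0 0.6 -1.2 0 0" --pt "0 0 0 0.6 -1.2 0 0" --pt "0 0 0 0 0 0 0" --pt "0 0 0 0 0 0 0" --pt "0 0 0 0 0 0 0"

```text
t: 18.65
eef_pos: [0.5562, 0.0896, 0.2035]
tcp_rot: [0.249, 2.455, 0.393]
wrist_force: [0.5, 0.1, -5.3]
finger_gap: 0.0099
finger_force: 108.3
```

```bash
python3 - <<'E'
from h import *
st=robot.get_state()
plan(None)
M=R.from_rotvec(st["tcp_rot"]).as_matrix();print(np.degrees(np.arcsin([-M[2,0],M[2,1]])),np.degrees(np.arccos(-M[2,2])))
c=robot.capture("wrist");cv2.imwrite("pics/w8.png",c["frame"])
# tub frame: own x=-tool x, y=tool y, z=-tool z; tub origin from grasp: TCP at own ~(-.011,0,.0697)
B=np.c_[-M[:,0],M[:,1],-M[:,2]]; o=st["eef_pos"]-B@np.array([-.011,.001,.0695])
K=o+B@np.array([-.086,-.066,.004]);print("origin",o,"corner",K,"corner px",proj(c,K))
for l in ["slug0_center","stray_center"]:
  for d in robot.tip_of("wrist",l)[:6]:
    e,v=ray(c,d["centre"]);n=B[:,2];q=e+v*((o-e)@n+.015)/(v@n)
    w=B.T@(q-o);print(l,round(d["score"],2),np.round(d["centre"]),"own mm",(w*1000).round(),"dist",np.linalg.norm(q-K).round(3))
E
```

```text
t 18.65 pos [0.5562 0.0896 0.2035] y heading 85.0 z [ 0.617  0.219 -0.756] q [-0.17 -0.25  2.29  0.65  0.55 -2.  ] gap 0.0099 F 108.3 [ 0.5  0.1 -5.3]
[34.09065733 19.74724196] 40.878942321354124
origin [0.60755401 0.10085037 0.15674002] corner [0.5323581  0.06135062 0.08926154] corner px [208.78485306  95.05800663]
slug0_center 0.58 [248. 158.] own mm [-50. -42.  15.] dist 0.044
stray_center 0.82 [226. 123.] own mm [-70. -54.  15.] dist 0.023
stray_center 0.71 [546.  45.] own mm [-114.  125.   15.] dist 0.193
```

View pics/w8.png

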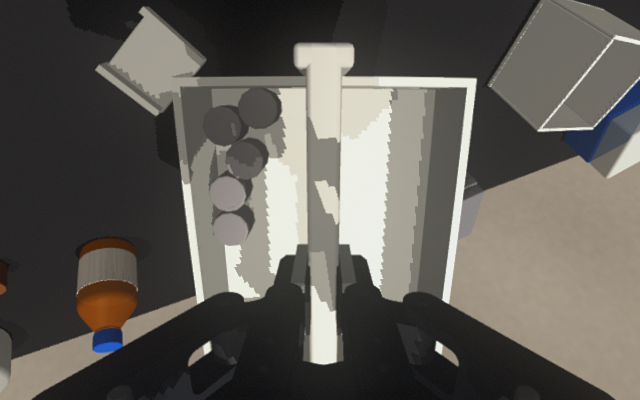

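All five now touch in one cluster, from (225,125) to (230,229). I'll compute their distances to the corner.

```bash
python3 - <<'E'
from h import *
st=robot.get_state();M=R.from_rotvec(st["tcp_rot"]).as_matrix();c=robot.capture("wrist")
print(abs(c["frame"].astype(int)-cv2.imread("pics/w8.png")).mean(), cv2.absdiff(c["frame"],cv2.imread("pics/w8.png"))[80:260,180:300].mean())
B=np.c_[-M[:,0],M[:,1],-M[:,2]]; o=st["eef_pos"]-B@np.array([-.011,.001,.0695]);n=B[:,2]
def own(p,z): e,v=ray(c,p);return B.T@(e+v*((o-e)@n+z)/(v@n)-o)
for p in [(176,80),(476,79)]: print("rim corner",own(p,.05).round(3))
for p in [(224,125),(260,107),(246,159),(228,193),(230,229)]:
    w=own(p,.026);w[2]=.015;print(p,w.round(3),np.linalg.norm(w-[-.086,-.066,.004]).round(3))
E
```

```text
1.1732734375 1.0550617283950616
rim corner [-0.092 -0.066  0.05 ]
rim corner [-0.093  0.071  0.05 ]
(224, 125) [-0.07  -0.052  0.015] 0.024
(260, 107) [-0.079 -0.032  0.015] 0.036
(246, 159) [-0.052 -0.041  0.015] 0.044
(228, 193) [-0.032 -0.053  0.015] 0.057
(230, 229) [-0.01  -0.053  0.015] 0.078
```

The farthest cylinder is about 79 mm from the corner (limit 90). Nothing has moved between the two pictures, the tilt is 41°, and the corner is 89 mm up. Handing in.

```bash
python3 -c "
from rig import robot
print(robot.hand_in())"
```

```text
the job is handed in; nothing more can be done
None
```

I handed the job in with the stray cylinder in the tub and the tub held still, tilted 41° lip corner down with about 9 cm of air under that corner. All five cylinders were gathered in that corner, the farthest about 79 mm from it (limit 90); the hand-in call returned no verdict.

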